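# Check-weigh a filled bottle: seat it centred on the weigh pan and record

### The job

Check-weigh the small filled black bottle: set it upright and centred on the scale's little bordered pan, sitting flat inside the raised border with no edge riding up on it, let go of it, and then press the scale's round record key fully down. Do not press the key before the bottle is seated and released, never push the bottle against the scale with more than 25 N (the load cell is delicate, so find the border gently by feel), and leave the other things on the table where they are.

Things in the scene. Friction and masses are not known exactly. Their poses are not given: they have to be found in the camera images.
- bottle_mid (a point): Small black bottle to weigh, loose and upright, about 0.4 kg, the smallest black one. Flat-bottomed body 54 (its x) x 90 (its y) x 78 mm high; on top a screw cap (+y end) and bar grip (-y end) reach 94 mm. The point is on its middle axis, 45 mm above its underside: good to grip here or up to 15 mm higher, across the 54 mm. z up. Either way round on the pan is right.
- pan_home (a point): NOMINAL centre of the weigh pan at the pan's inner floor, 57 mm above the table; fixed to the scale, with its axes. The real pan, put back by hand on its magnet, sits up to 12 mm off in x and in y, not turned; its true place is not reported: find it by feel (or look). It stays put under forces below 25 N. Bottle seated: its point is 45 mm above this one.
- scale: Bench scale, white housing 180 x 220 mm, 46 mm high, grey console at its -x end. Origin at table height; x from console to housing, z up. The pan on top is a bare steel tray, long side along y: inside 58 (x) x 94 mm (y), flat floor, square border 6 mm high, 13 mm wide all round, so the bottle has 2 mm play on each side; a bottle off centre rides on the border.
- record_key_top (a point): Centre of the top face of the round black record key (30 mm across) on the scale's console, left (+y) of the dark display. It is pressed straight down, travel 6 mm, about 4 N when fully down, and springs back.
- record_key (a joint): How far the record key is pressed: 0 up, 0.006 m fully down; it counts from 0.0045 m.
- jug_a: Bystander: tall black jug, 65 x 130 x 215 mm, origin at its underside; leave.
- jug_b: Bystander: tall black jug like the other, 65 x 130 x 215 mm; leave.
- spare_cap: Bystander: black screw cap, 38 mm wide, 16 mm high, beside the scale; leave.
- tape: Bystander: paper tape roll, 90 mm wide, 24 mm high; leave.
- cap_wrench: Bystander: steel wrench, 170 mm; leave.
- sample_jar: Bystander: amber jar, 56 mm wide, 75 mm high; leave.
- check_weight: Bystander: brass weight, 36 mm wide, 40 mm high; leave.
- label_brush: Bystander: brush, 160 mm; leave.
There are look-alikes about, which are no part of the job. Of the things that look like the part that bears bottle_mid, the smallest one is meant.

How it is judged:
By the outcome, as a careful person would: the job done as asked, in the order asked, and still so for the second after the job is handed in, with the robot touching nothing.
It also fails if it takes over 64 s, if anything falls off the work surface, if the arm or the gripper's body presses on something with over 40 N, if the wrist force passes 120 N, or if a joint passes its speed limit or range.

### The arm

A 6-joint arm with a two-finger parallel gripper is mounted at the origin on the work surface. World frame = base frame: x ahead of the robot, y to its left, z up, the work surface at z = 0. Lengths are in m, angles in rad, forces in N, time in s.
With the tool pointing down it reaches from about 0.3 to 0.875 m from the base axis. Payload 6.4 kg.
Tool frame: the origin (TCP) lies where the fingers leave the gripper's body, on its centre line; the fingertips stand 73 mm ahead of it and the grasp point (between the pads) lies 54 mm ahead of it; z points along the fingers, y is the line along which they close (so a half turn about z gives the same grasp; the last joint's range is limited). The gripper opens to 85 mm and grips with 20 to 120 N. Pads are 22 mm wide; open, the fingers measure 114 mm over their backs; the gripper's body (76 mm by 85 mm) begins 54 mm behind the grasp point. The pads swing forward as they close: fully open they stand 13 mm farther back than shut.
Start: joints at [-1.449, 0.181, 1.607, -0, 1.354, -0.206], TCP at [0.185, -0.544, 0.304] pointing down, gripper open.
Joint ranges: [-2.99, 2.99], [-0.89, 2.07], [0.3, 2.58], [-1.14, 4.28], [0, 2.63], [-3.12, 3.12]. Speed limits (rad/s): [2.57, 2.57, 3.01, 3.14, 3.14, 3.14].

### API

Orientations are given as a unit quaternion [w, x, y, z].
In Python, from bench import ctrl gives the robot as it stands.
- The arm moves only by the tool carry_out, never from a script. Its argument "steps" is one flat list of numbers, 7 for each row, row after row: the shift along the tool's x, y, z in m, then the turn, a rotation vector about the tool's x, y, z in rad, then the opening, from 0 (shut) to 1 (fully open). In form: [dx, dy, dz, wx, wy, wz, claw, dx, dy, dz, wx, wy, wz, claw, ...]. A call has 1 to 20 rows; each row is the pose to reach, as a shift and turn from the pose commanded when the call began, along the tool's axes at that moment; what a row does not reach only later rows make up. A row lasts 1/10 s, in which the tool goes at most 50 mm and 8.59 degrees, less where a joint would pass 70% of its speed; a pose out of reach is approached as far as the arm can. A call with a gripper value outside its range is refused whole. The fingers move at their own pace and stop on an object; the grip force is fixed at half the most. Time passes only in rows, so rows that repeat a pose let the fingers close. It gives the time, the measured TCP pose, the force, the opening and the grip force at its end, in the units of the state.
- ctrl.get_obs(): the state, without advancing time (a new reading comes with each control period).
- ctrl.camera(name): name is "scene" or "top"; returns the picture (384x512x3 uint8, red, green, blue); there is no depth.
- ctrl.camera_params(name): a dict with "vertical_fov" (degrees; the focal length in pixels is half the picture's height over the tangent of half this angle, whatever the lens; pixels are square), "cx", "cy" (the principal point, pixels), "k1" (the pictures are not rectified: a ray, as slopes to the right and down, at radius r is drawn at 1 + k1 r^2 times it, then the intrinsics apply), "cam_to_world" (4x4, takes a point from camera to world coordinates). Camera axes: x right, y down, z forward; pixel columns grow to the right and rows downward; lengths in m; the calibration is good to about 2 mm. A picture is of the moment at which its call begins. camera_params takes no time and is no camera call.
- ctrl.hand_in(): hands the job in; it is judged then, once.
The state is a dict: "time_s": time; "q": joint angles; "dq": joint speeds; "joint_efforts": joint torques, N m; "eef_pos": TCP position; "eef_rot": TCP orientation; "wrist_force": force on the tool from outside, world axes, zero at the start; "torque": the same for the moment, N m; "opening": opening from 0.0 (shut) to 1.0 (fully open); "grasp_force": force on a finger pad.
Only numpy, scipy, OpenCV 4.12 (cv2) and the standard library are available. Lean on these libraries where they do the work, as an engineer would, in place of code of your own. Each camera call takes 0.05 s, during which the arm holds its last target. There are 200 camera calls.

## Working session

There is one attempt and no reset: what is moved stays moved. The work goes in short steps, Python scripts to look and compute and a tool call to move; the robot and the scene stay as the last step left them, time stands still between calls to the robot, and variables do not carry over. Pictures are saved under pics/ and viewed, at most 12 in all, crops included, and the job is handed in when it is done.

Besides the shell and the picture viewer there is one more tool, called after "Request:" as name(argument=value, ...) on one line, values as JSON. carry_out: Moves the arm, as the interface text tells. Its arguments: {"type":"object","properties":{"steps":{"type":"array"}},"required":["steps"]}

```bash
mkdir -p pics; cat > h.py <<'E'
import numpy as np, cv2
from bench import ctrl
def K(n):
    p=ctrl.camera_params(n); f=192/np.tan(np.radians(p['vertical_fov']/2)); return p,f
def ray(n,u,v):
    p,f=K(n); d=np.array([(u-p['cx'])/f,(v-p['cy'])/f]); s=d.copy()
    for _ in range(30): s=d/(1+p['k1']*(s@s))
    T=np.array(p['cam_to_world']); return T[:3,3],T[:3,:3]@np.array([s[0],s[1],1])
def at(n,u,v,z):
    o,d=ray(n,u,v); return o+d*(z-o[2])/d[2]
def px(n,P):
    p,f=K(n);T=np.array(p['cam_to_world']);c=T[:3,:3].T@(np.array(P)-T[:3,3]);s=c[:2]/c[2]
    s=s*(1+p['k1']*(s@s));return s*f+[p['cx'],p['cy']]
E
python3 - <<'E'
from h import *
for n in('scene','top'):
    im=ctrl.camera(n)[:,:,::-1];cv2.imwrite(f'pics/{n}0.png',im)
    print(ctrl.camera_params(n))
o=ctrl.get_obs();print(o)
a=cv2.imread('pics/top0.png');cv2.imwrite('pics/top0b.png',cv2.resize(a,(800,600),interpolation=cv2.INTER_CUBIC))
E
```

```text
{'vertical_fov': 42.266643033722104, 'cx': 248.91435392458106, 'cy': 181.0658169121187, 'k1': -0.06474391313155946, 'cam_to_world': array([[ 0.65527004,  0.6328097 , -0.41252039,  1.07884631],
       [ 0.75531001, -0.54069379,  0.37034715, -0.51432976],
       [ 0.01131206, -0.55425817, -0.83226794,  1.23218168],
       [ 0.        ,  0.        ,  0.        ,  1.        ]])}
{'vertical_fov': 54.01684548478219, 'cx': 252.6230724405792, 'cy': 190.90682166756474, 'k1': -0.11388870067595783, 'cam_to_world': array([[-0.11416449, -0.97295659,  0.20080326,  0.24180574],
       [-0.99345663,  0.11115153, -0.02625387,  0.02910461],
       [ 0.00322429, -0.20248659, -0.97927973,  1.26077853],
       [ 0.        ,  0.        ,  0.        ,  1.        ]])}
{'time_s': 0.1, 'q': array([-1.44929663e+00,  1.81437261e-01,  1.60791830e+00, -1.53791101e-05,
        1.35380789e+00, -2.06279975e-01]), 'dq': array([ 0.00150008, -0.00189894, -0.0008644 , -0.00136826, -0.00047652,
        0.00098216]), 'joint_efforts': array([ 2.79060623e-04, -4.45875049e+01, -3.52239275e+01, -2.04894736e-04,
        4.15688744e-03,  1.96143372e-05]), 'eef_pos': array([ 0.18509201, -0.54398242,  0.30308577]), 'eef_rot': array([-7.85009536e-04,  9.86599519e-01,  1.63158732e-01,  2.57819251e-05]), 'wrist_force': array([-0.66668876,  0.78405423, -0.18062914]), 'torque': array([-0.04419862, -0.03519099, -0.00685483]), 'grasp_force': 0.0, 'opening': 1.0010256968903681}
```

View pics/top0b.png

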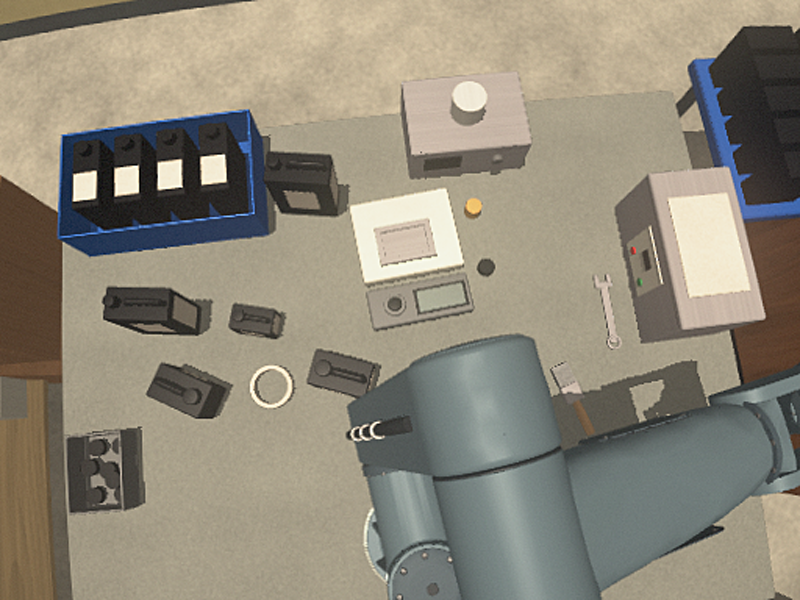

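View pics/scene0.png

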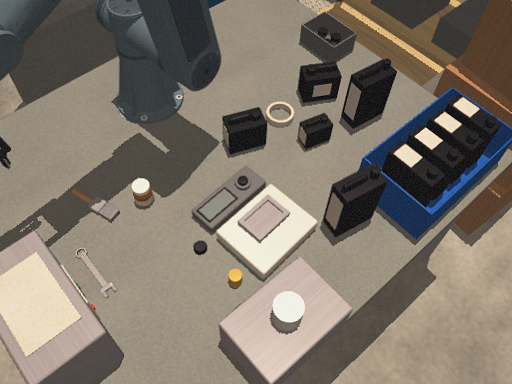

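Top view (800x600 enlarged): candidates for the bottle are A (256,319), small; B (343,372), medium; C (188,390), medium; and the jugs at (150,310) and (303,183). There are also four crated jugs at (85..215,180). A is the smallest and also shows in the scene view at (316,131). The scale is at (410,240) with its key at (394,303). I'll check A in a close crop.

```bash
python3 - <<'E'
from h import *
a=cv2.imread('pics/top0.png')[110:220,140:312];cv2.imwrite('pics/tc.png',cv2.resize(a,None,fx=4.5,fy=4.5,interpolation=cv2.INTER_CUBIC))
a=cv2.imread('pics/scene0.png')[105:255,190:340];cv2.imwrite('pics/sc.png',cv2.resize(a,None,fx=4,fy=4,interpolation=cv2.INTER_CUBIC))
E
```

```text
(no output)
```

View pics/tc.png

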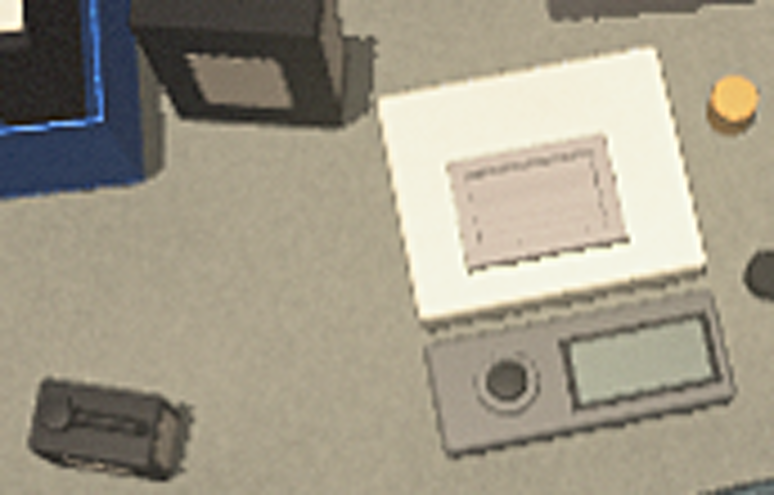

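View pics/sc.png

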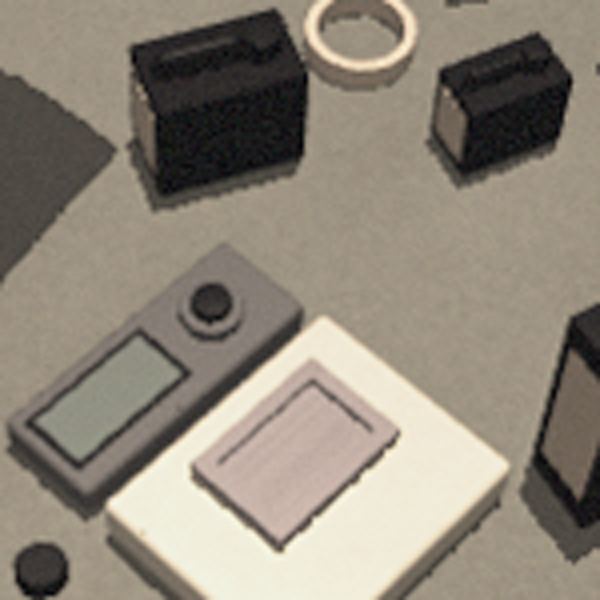

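Crop check: A (top crop (105,430), scene crop (505,105)) is clearly smaller than its look-alike at (215,100). The pan rim's outer corners are visible in both crops, at (447,161),(604,135),(630,240) in the top crop and (313,360),(400,432),(193,467) in the scene crop. The key is at (507,380) and (210,301).

```bash
cat >> h.py <<'E'
from scipy.optimize import least_squares
def T(u,v): return ('top',140+(u+.5)/4.5-.5,110+(v+.5)/4.5-.5)
def S(u,v): return ('scene',190+(u+.5)/4-.5,105+(v+.5)/4-.5)
def fit(obs,x0):
    # obs: list of (local pt, (cam,u,v))
    def r(p,o=obs):
        c,s=np.cos(p[2]),np.sin(p[2])
        return np.concatenate([px(m[0],[p[0]+c*l[0]-s*l[1],p[1]+s*l[0]+c*l[1],l[2]])-np.array(m[1:]) for l,m in o])
    s=least_squares(r,x0,loss='soft_l1'); return s.x,r(s.x).reshape(-1,2)
E
python3 - <<'E'
from h import *
np.set_printoptions(precision=4,suppress=True)
print('key',at(*T(507,380),.04),at(*S(210,301),.04),at(*T(507,380),.05),at(*S(210,301),.05))
for q in [(447,161),(604,135),(630,240),(469,270)]: print('pT',at(*T(*q),.063))
for q in [(313,360),(400,432),(281,541),(193,467)]: print('pS',at(*S(*q),.063))
for q in [(378,100),(655,48),(706,268),(425,322)]: print('hT',at(*T(*q),.046))
for q in [(323,318),(510,466),(108,515)]: print('hS',at(*S(*q),.046))
for q in [(42,380),(183,402),(155,470),(30,450)]: print('bT',at(*T(*q),.078))
for q in [(441,70),(538,35),(571,75),(466,112)]: print('bS',at(*S(*q),.078))
for q in [(465,172),(563,125),(436,132)]: print('bS0',at(*S(*q),0))
E
```

```text
key [ 0.4817 -0.0013  0.04  ] [0.4721 0.004  0.04  ] [ 0.4797 -0.001   0.05  ] [ 0.4772 -0.0004  0.05  ]
pT [0.6466 0.0246 0.063 ]
pT [ 0.6537 -0.0936  0.063 ]
pT [ 0.571  -0.1023  0.063 ]
pT [0.5617 0.0175 0.063 ]
pS [0.5678 0.0163 0.063 ]
pS [0.6491 0.0225 0.063 ]
pS [ 0.6581 -0.0937  0.063 ]
pS [ 0.5783 -0.1018  0.063 ]
hT [0.7068 0.0715 0.046 ]
hT [ 0.725  -0.1432  0.046 ]
hT [ 0.5479 -0.1576  0.046 ]
hT [0.5306 0.0539 0.046 ]
hS [0.5387 0.0533 0.046 ]
hS [0.7113 0.069  0.046 ]
hS [ 0.562  -0.1628  0.046 ]
bT [0.512  0.3309 0.078 ]
bT [0.4845 0.2307 0.078 ]
bT [0.438  0.2543 0.078 ]
bT [0.4622 0.3426 0.078 ]
bS [0.4448 0.2582 0.078 ]
bS [0.468  0.3403 0.078 ]
bS [0.5124 0.3305 0.078 ]
bS [0.4864 0.2438 0.078 ]
bS0 [0.4889 0.2519 0.    ]
bS0 [0.5061 0.3449 0.    ]
bS0 [0.4455 0.2625 0.    ]
```

```bash
cat >> h.py <<'E'
from scipy.spatial.transform import Rotation as R
def go(x,y,z,yaw):
    o=ctrl.get_obs();q=o['eef_rot'];M=R.from_quat([q[1],q[2],q[3],q[0]])
    G=R.from_euler('z',yaw)*R.from_euler('x',np.pi)
    print('shift',(M.inv().apply(np.array([x,y,z])-o['eef_pos'])).round(4),'turn',(M.inv()*G).as_rotvec().round(4))
    print('t',o['time_s'],'pos',o['eef_pos'].round(4),'yaw',np.arctan2(*M.as_matrix()[[1,0],[0,0]]).round(4),'F',o['wrist_force'].round(1),'T',o['torque'].round(2),'open',round(o['opening'],3),'g',o['grasp_force'])
E
python3 -c "
from h import *
go(.476,.291,.30,1.296)"
```

```text
shift [ 0.5442 -0.6969  0.0043] turn [-0.0013 -0.001  -0.9682]
t 0.1 pos [ 0.1851 -0.544   0.3031] yaw 0.3278 F [-0.7  0.8 -0.2] T [-0.04 -0.04 -0.01] open 1.001 g 0.0
```

Request:
carry_out(steps=[0.544,-0.697,0,0,0,-0.968,1,0.544,-0.697,0,0,0,-0.968,1,0.544,-0.697,0,0,0,-0.968,1,0.544,-0.697,0,0,0,-0.968,1,0.544,-0.697,0,0,0,-0.968,1,0.544,-0.697,0,0,0,-0.968,1,0.544,-0.697,0,0,0,-0.968,1,0.544,-0.697,0,0,0,-0.968,1,0.544,-0.697,0,0,0,-0.968,1,0.544,-0.697,0,0,0,-0.968,1,0.544,-0.697,0,0,0,-0.968,1,0.544,-0.697,0,0,0,-0.968,1,0.544,-0.697,0,0,0,-0.968,1,0.544,-0.697,0,0,0,-0.968,1,0.544,-0.697,0,0,0,-0.968,1,0.544,-0.697,0,0,0,-0.968,1,0.544,-0.697,0,0,0,-0.968,1,0.544,-0.697,0,0,0,-0.968,1,0.544,-0.697,0,0,0,-0.968,1,0.544,-0.697,0,0,0,-0.968,1])

```text
time_s: 2.1
eef_pos: [0.4753, 0.291, 0.3029]
eef_rot: [-0.0, 0.797, 0.604, -0.001]
wrist_force: [-0.4, 0.2, 0.2]
opening: 1.006
grasp_force: 0.0
```

```bash
python3 -c "
from h import *
go(.476,.291,.11,1.296)
im=ctrl.camera('scene')[90:190,260:410,::-1];cv2.imwrite('pics/a.png',cv2.resize(im,None,fx=5,fy=5,interpolation=cv2.INTER_CUBIC))"
```

```text
shift [0.0005 0.001  0.1929] turn [-0.0015  0.0015  0.0015]
t 2.1 pos [0.4753 0.291  0.3029] yaw 1.2975 F [-0.4  0.2  0.2] T [-0.05 -0.04  0.06] open 1.006 g 0.0
```

Request:
carry_out(steps=[0,0.001,0.05,0,0,0,1,0,0.001,0.1,0,0,0,1,0,0.001,0.14,0,0,0,1,0,0.001,0.165,0,0,0,1,0,0.001,0.18,0,0,0,1,0,0.001,0.193,0,0,0,1,0,0.001,0.193,0,0,0,1])

```text
time_s: 2.85
eef_pos: [0.4764, 0.2896, 0.1101]
eef_rot: [-0.0, 0.798, 0.603, -0.001]
wrist_force: [0.8, -0.3, -0.0]
opening: 0.997
grasp_force: 0.0
```

Request:
carry_out(steps=[0,0,0,0,0,0,0,0,0,0,0,0,0,0,0,0,0,0,0,0,0,0,0,0,0,0,0,0,0,0,0,0,0,0,0,0,0,0,0,0,0,0,0,0,0,0,0,0,0,0,0,0,0,0,0,0])

```text
time_s: 3.65
eef_pos: [0.478, 0.2908, 0.1127]
eef_rot: [0.001, 0.797, 0.604, 0.002]
wrist_force: [-0.2, -1.1, 6.1]
opening: 0.627
grasp_force: 64.3
```

```bash
python3 -c "
from h import *
go(.476,.291,.11,1.296)
im=ctrl.camera('scene')[70:190,250:410,::-1];cv2.imwrite('pics/b.png',cv2.resize(im,None,fx=5,fy=5,interpolation=cv2.INTER_CUBIC))"
```

```text
shift [-0.0003 -0.002   0.0027] turn [ 0.0028 -0.0018 -0.0001]
t 3.65 pos [0.478  0.2908 0.1127] yaw 1.2959 F [-0.2 -1.1  6.1] T [-0.04  0.2   0.03] open 0.627 g 64.2785632610321
```

View pics/b.png

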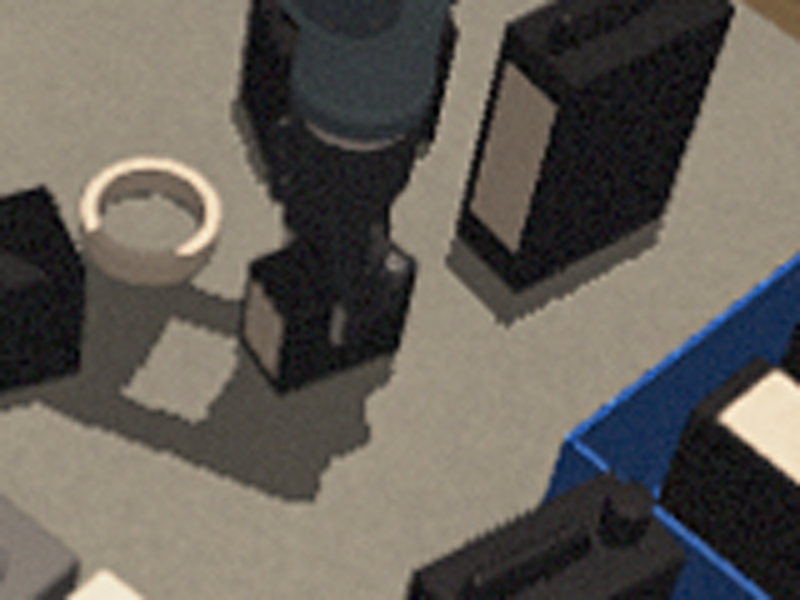

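Bottle A is gripped mid-body at (335,320); opening 0.627 ≈ 53 mm, as expected. Next: lift and carry it over the pan.

Request:
carry_out(steps=[0,0,-0.03,0,0,0,0,0,0,-0.07,0,0,0,0,0,0,-0.11,0,0,0,0,0,0,-0.11,0,0,0,0])

```text
time_s: 4.1
eef_pos: [0.4796, 0.2917, 0.2273]
eef_rot: [0.002, 0.797, 0.604, 0.005]
wrist_force: [1.0, 0.1, -3.5]
opening: 0.625
grasp_force: 65.0
```

```bash
python3 -c "
from h import *
go(.611,-.039,.22,1.658)"
```

```text
shift [-0.2827  0.216   0.0074] turn [ 0.0101 -0.0047 -0.3618]
t 4.1 pos [0.4796 0.2917 0.2273] yaw 1.2962 F [ 1.   0.1 -3.5] T [-0.   -0.03  0.01] open 0.625 g 64.98600840568542
```

Request:
carry_out(steps=[-0.03,0.023,0,0.005,-0.003,-0.05,0,-0.065,0.05,0,0.01,-0.005,-0.1,0,-0.1,0.076,0,0.01,-0.005,-0.15,0,-0.135,0.103,0,0.01,-0.005,-0.2,0,-0.17,0.13,0,0.01,-0.005,-0.25,0,-0.205,0.157,0,0.01,-0.005,-0.3,0,-0.24,0.183,0,0.01,-0.005,-0.35,0,-0.265,0.202,0,0.01,-0.005,-0.362,0,-0.278,0.212,0,0.01,-0.005,-0.362,0,-0.283,0.216,0,0.01,-0.005,-0.362,0,-0.283,0.216,0,0.01,-0.005,-0.362,0,-0.283,0.216,0,0.01,-0.005,-0.362,0])

```text
time_s: 5.3
eef_pos: [0.6072, -0.0391, 0.2204]
eef_rot: [-0.003, 0.675, 0.738, -0.005]
wrist_force: [0.2, 0.3, -3.4]
opening: 0.622
grasp_force: 64.4
```

```bash
python3 -c "
from h import *
go(.611,-.039,.19,1.658)"
```

```text
shift [-0.0001  0.0042  0.0303] turn [-0.0118  0.0021  0.0008]
t 5.3 pos [ 0.6072 -0.0391  0.2204] yaw 1.6588 F [ 0.2  0.3 -3.4] T [0.01 0.01 0.02] open 0.622 g 64.41469430923462
```

Request:
carry_out(steps=[0,0.002,0.015,-0.01,0.005,0,0,0,0.004,0.03,-0.01,0.005,0,0,0,0.004,0.03,-0.01,0.005,0,0,0,0.004,0.03,-0.01,0.005,0,0,0,0.004,0.03,-0.01,0.005,0,0])

```text
time_s: 5.8
eef_pos: [0.6117, -0.0401, 0.1914]
eef_rot: [-0.001, 0.675, 0.737, 0.001]
wrist_force: [0.6, 0.3, -2.8]
opening: 0.629
grasp_force: 64.6
```

```bash
python3 -c "
from h import *
for i in range(3):
  go(.611,-.039,.19,1.658)
  s=ctrl.camera('scene')[:,:,::-1]
t=ctrl.camera('top')[:,:,::-1]
cv2.imwrite('pics/s2.png',s);cv2.imwrite('pics/t2.png',t)
A=cv2.resize(s[145:245,200:333],None,fx=6,fy=6,interpolation=cv2.INTER_CUBIC)
cv2.imwrite('pics/s2c.png',A)"
```

```text
shift [ 0.0011 -0.0006  0.0014] turn [-0.0002 -0.0017  0.0003]
t 5.8 pos [ 0.6117 -0.0401  0.1914] yaw 1.6583 F [ 0.6  0.3 -2.8] T [-0.02  0.04 -0.02] open 0.629 g 64.6255624294281
shift [ 0.0013 -0.0007  0.0016] turn [ 0.0004 -0.0015  0.0001]
t 5.85 pos [ 0.6118 -0.0403  0.1916] yaw 1.6581 F [ 0.8  0.  -3.5] T [-0.07  0.03 -0.06] open 0.623 g 64.62647080421448
shift [ 0.0015 -0.0007  0.0016] turn [ 0.0004 -0.0015 -0.    ]
t 5.9 pos [ 0.6118 -0.0404  0.1916] yaw 1.658 F [-0.1 -0.5 -3.4] T [-0.02  0.04 -0.03] open 0.626 g 64.6265459060669
```

View pics/s2c.png

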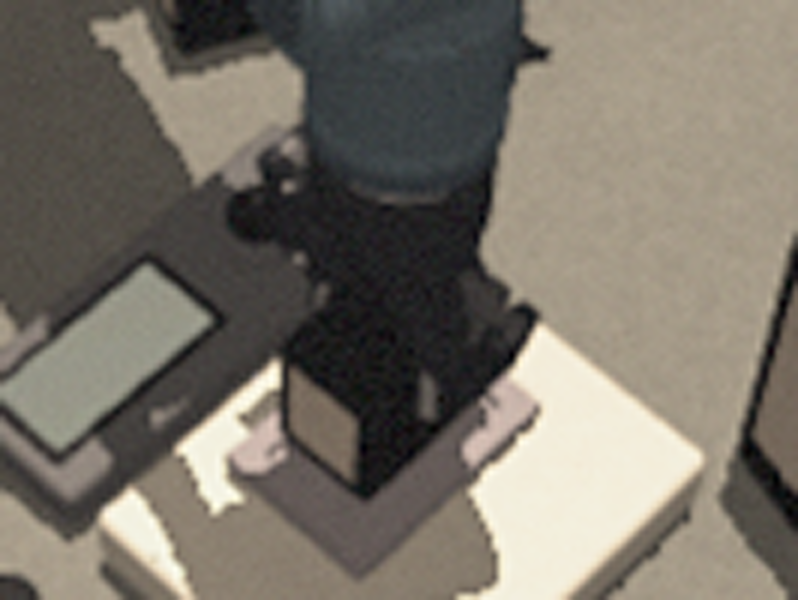

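The scene crop shows the bottle hovering over the pan, with its near underside corner at (368,498) and its -x corner at about (285,430). The rim's outer corners are at (360,580), (230,462) and (540,408).

```bash
python3 - <<'E'
from h import *
np.set_printoptions(precision=4,suppress=True)
def S2(u,v): return ('scene',200+(u+.5)/6-.5,145+(v+.5)/6-.5)
Z=.079
print('b',at(*S2(368,498),Z),at(*S2(285,430),Z))
for q in [(360,580),(230,462),(540,408)]: print('p',at(*S2(*q),.063))
c,s=np.cos(.087),np.sin(.087);M=np.array([[c,-s],[s,c]])
for n,q,l in [('b',at(*S2(368,498),Z),(.027,-.045)),('b',at(*S2(285,430),Z),(-.027,-.045)),('p',at(*S2(360,579),.063),(.042,-.06)),('p',at(*S2(230,462),.063),(-.042,-.06)),('p',at(*S2(540,408),.063),(.042,.06))]: print(n,q[:2]-M@l)
t=cv2.imread('pics/t2.png');cv2.imwrite('pics/t2c.png',cv2.resize(t[110:210,200:320],None,fx=6,fy=6,interpolation=cv2.INTER_CUBIC))
E
```

```text
b [ 0.6387 -0.0734  0.079 ] [ 0.5892 -0.0787  0.079 ]
p [ 0.6606 -0.097   0.063 ]
p [ 0.5788 -0.1021  0.063 ]
p [0.6489 0.0225 0.063 ]
b [ 0.6079 -0.031 ]
b [ 0.6122 -0.0315]
p [ 0.6132 -0.0405]
p [ 0.6154 -0.0387]
p [ 0.6123 -0.0409]
```

View pics/t2c.png

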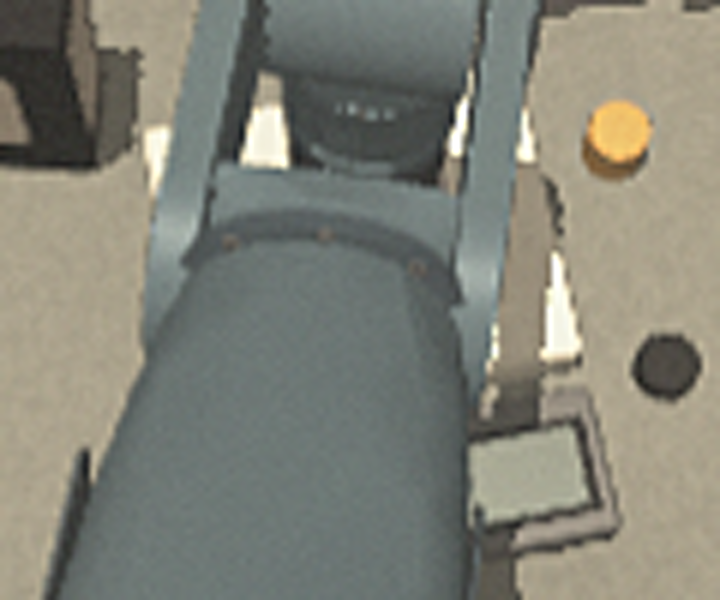

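```bash
python3 - <<'E'
from h import *
np.set_printoptions(precision=4,suppress=True)
s=cv2.imread('pics/s2.png')[185:235,235:300]
g=cv2.resize(s,None,fx=12,fy=12,interpolation=cv2.INTER_CUBIC).astype(float)
cv2.imwrite('pics/s3.png',np.clip((g/255)**.5*255*1.1,0,255))
E
```

```text
[ WARN:0@0.232] global loadsave.cpp:1063 imwrite_ Unsupported depth image for selected encoder is fallbacked to CV_8U.
```

View pics/s3.png

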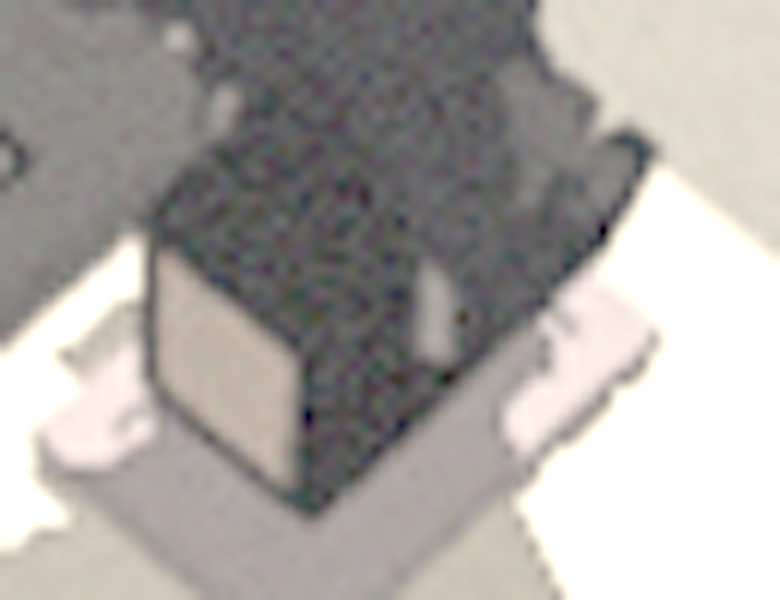

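Enlarged: underside corners at (312,520) and (150,380), label-end top corner at (150,235), long bottom edge running to about (605,240).

```bash
python3 - <<'E'
from h import *
np.set_printoptions(precision=4,suppress=True)
def Q(u,v): return np.array([235+(u+.5)/12-.5,185+(v+.5)/12-.5])
obs=[((.027,-.045,0),Q(312,518)),((-.027,-.045,0),Q(150,382)),((-.027,-.045,.078),Q(150,235)),((.027,-.045,.078),Q(303,350)),((.027,.045,0),Q(605,240))]
def mk(obs):
  def r(p,yaw=.087):
    c,s=np.cos(yaw),np.sin(yaw)
    return np.concatenate([px('scene',[p[0]+c*l[0]-s*l[1],p[1]+s*l[0]+c*l[1],p[2]+l[2]])-m for l,m in obs])
  return r
for o in (obs,obs[:4],obs[:3]):
  r=mk(o);f=least_squares(r,[.61,-.04,.079]);print(f.x);print((r(f.x).reshape(-1,2)*12).round())
  f=least_squares(lambda p:r([p[0],p[1],.078]),[.61,-.04]);print(f.x,(f.fun.reshape(-1,2)*12).round().tolist())
def Q(u,v): return np.array([200+(u+.5)/6-.5,145+(v+.5)/6-.5])
pan=[((.042,-.06,0),Q(360,579)),((-.042,-.06,0),Q(230,462)),((.042,.06,0),Q(540,408))]
r=mk(pan);f=least_squares(lambda p:r([p[0],p[1],.063]),[.61,-.04]);print('pan',f.x,f.fun*6)
E
```

```text
[ 0.597  -0.02    0.0471]
[[  4.   5.]
 [ -6.  -5.]
 [ -3. -36.]
 [ 25.   0.]
 [-22.  37.]]
[ 0.6097 -0.0325] [[5.0, 10.0], [-10.0, -4.0], [-8.0, -40.0], [25.0, 0.0], [-14.0, 35.0]]
[ 0.5324  0.0392 -0.1103]
[[-10.  -5.]
 [ -0.   2.]
 [  2.  -7.]
 [  8.  11.]]
[ 0.6108 -0.0344] [[1.0, 18.0], [-13.0, 4.0], [-11.0, -32.0], [22.0, 9.0]]
[ 0.541   0.0322 -0.0926]
[[-6.  0.]
 [ 2.  5.]
 [ 4. -6.]]
[ 0.6124 -0.0336] [[9.0, 22.0], [-6.0, 7.0], [-3.0, -29.0]]
pan [ 0.6136 -0.04  ] [ 1.5237 -0.0381 -4.9426 -1.0374  3.4349  0.8266]
```

Request:
carry_out(steps=[-0.005,0.001,0,0,0,0,0,-0.009,0.002,0,0,0,0,0,-0.009,0.002,0.004,0,0,0,0,-0.009,0.002,0.008,0,0,0,0,-0.009,0.002,0.012,0,0,0,0,-0.009,0.002,0.013,0,0,0,0,-0.009,0.002,0.014,0,0,0,0,-0.009,0.002,0.014,0,0,0,0])

```text
time_s: 6.8
eef_pos: [0.6142, -0.0491, 0.1767]
eef_rot: [-0.001, 0.676, 0.737, 0.0]
wrist_force: [-0.3, 0.0, -3.3]
opening: 0.622
grasp_force: 64.6
```

```bash
python3 -c "
from h import *
for i in range(4):
  go(.613,-.048,.17,1.658); s=ctrl.camera('scene')
cv2.imwrite('pics/s4.png',s[:,:,::-1])"
```

```text
shift [ 0.0012 -0.0011  0.0067] turn [-0.0009 -0.002  -0.0001]
t 6.8 pos [ 0.6142 -0.0491  0.1767] yaw 1.6579 F [-0.3  0.  -3.3] T [ 0.01  0.06 -0.02] open 0.622 g 64.62825894355774
shift [ 0.0012 -0.0011  0.0068] turn [-0.0007 -0.0019 -0.0001]
t 6.85 pos [ 0.6142 -0.0491  0.1768] yaw 1.6579 F [-0.2 -0.2 -4.2] T [-0.04 -0.03  0.05] open 0.622 g 64.62693572044373
shift [ 0.0012 -0.0012  0.007 ] turn [-0.0005 -0.0018 -0.0001]
t 6.9 pos [ 0.6143 -0.0492  0.177 ] yaw 1.6579 F [ 1.  -0.8 -3.2] T [-0.02 -0.    0.04] open 0.622 g 64.62671399116516
shift [ 0.0013 -0.0012  0.007 ] turn [-0.0004 -0.0018 -0.0002]
t 6.95 pos [ 0.6143 -0.0492  0.177 ] yaw 1.6578 F [ 0.8 -0.8 -4.1] T [-0.02 -0.06 -0.02] open 0.625 g 64.62684631347656
```

Request:
carry_out(steps=[0,0,0.001,0,0,0,0,0,0,0.002,0,0,0,0,0,0,0.003,0,0,0,0,0,0,0.003,0,0,0,0])

```text
time_s: 7.4
eef_pos: [0.6145, -0.0492, 0.1751]
eef_rot: [-0.001, 0.676, 0.737, 0.001]
wrist_force: [-3.4, 1.0, 6.0]
opening: 0.628
grasp_force: 65.8
```

```bash
python3 -c "
from h import *
go(.613,-.048,.17,1.658)"
```

```text
shift [ 0.0013 -0.0014  0.0051] turn [ 0.0001 -0.0015 -0.0001]
t 7.4 pos [ 0.6145 -0.0492  0.1751] yaw 1.6579 F [-3.4  1.   6. ] T [0.02 0.65 0.01] open 0.628 g 65.8427095413208
```

Request:
carry_out(steps=[0,0.001,-0.001,0,0,0,0,0,0.002,-0.001,0,0,0,0,0,0.002,-0.001,0,0,0,0])

```text
time_s: 7.7
eef_pos: [0.6158, -0.0491, 0.1754]
eef_rot: [-0.001, 0.676, 0.737, -0.0]
wrist_force: [-6.5, -0.2, 7.2]
opening: 0.626
grasp_force: 65.9
```

```bash
python3 -c "
from h import *
go(.613,-.048,.17,1.658)"
```

```text
shift [ 0.0014 -0.0026  0.0054] turn [-0.0023 -0.0018 -0.    ]
t 7.7 pos [ 0.6158 -0.0491  0.1754] yaw 1.658 F [-6.5 -0.2  7.2] T [-0.09  1.22 -0.07] open 0.626 g 65.8859395980835
```

Request:
carry_out(steps=[0,-0.001,0,0,0,0,0,0,-0.003,0,0,0,0,0,0,-0.004,0,0,0,0,0,0,-0.004,0,0,0,0,0])

```text
time_s: 8.1
eef_pos: [0.6129, -0.0495, 0.1753]
eef_rot: [0.0, 0.676, 0.737, 0.001]
wrist_force: [2.7, 0.8, 1.0]
opening: 0.625
grasp_force: 65.2
```

```bash
python3 -c "
from h import *
go(.613,-.048,.17,1.658)"
```

```text
shift [0.0015 0.0002 0.0053] turn [ 0.0015 -0.0012 -0.0001]
t 8.1 pos [ 0.6129 -0.0495  0.1753] yaw 1.6579 F [2.7 0.8 1. ] T [-0.11 -0.51  0.06] open 0.625 g 65.224928855896
```

Request:
carry_out(steps=[0.001,0.001,0,0,0,0,0,0.002,0.0015,0,0,0,0,0,0.003,0.0015,0,0,0,0,0,0.003,0.0015,0,0,0,0,0])

```text
time_s: 8.5
eef_pos: [0.6136, -0.0466, 0.1751]
eef_rot: [-0.001, 0.676, 0.737, 0.0]
wrist_force: [-0.1, -3.9, 3.4]
opening: 0.623
grasp_force: 65.5
```

```bash
python3 -c "
from h import *
go(.613,-.048,.17,1.658)"
```

```text
shift [-0.0014 -0.0007  0.0051] turn [-0.0004 -0.0011 -0.0002]
t 8.5 pos [ 0.6136 -0.0466  0.1751] yaw 1.6578 F [-0.1 -3.9  3.4] T [-1.02 -0.12 -0.01] open 0.623 g 65.46020865440369
```

Request:
carry_out(steps=[0.001,0,0,0,0,0,0,0.002,0,0,0,0,0,0,0.003,0,0,0,0,0,0,0.003,0,0,0,0,0,0])

```text
time_s: 8.9
eef_pos: [0.612, -0.0421, 0.1733]
eef_rot: [-0.003, 0.676, 0.737, 0.0]
wrist_force: [-0.1, -0.1, -3.4]
opening: 0.623
grasp_force: 64.8
```

```bash
python3 -c "
from h import *
go(.613,-.048,.17,1.658)"
```

```text
shift [-0.006   0.0005  0.0032] turn [-0.0038 -0.0043  0.0001]
t 8.9 pos [ 0.612  -0.0421  0.1733] yaw 1.6581 F [-0.1 -0.1 -3.4] T [-0.02 -0.01  0.02] open 0.623 g 64.76695775985718
```

Free and below the rim level now. Descend gently.

Request:
carry_out(steps=[0,0,0.001,0,0,0,0,0,0,0.002,0,0,0,0,0,0,0.003,0,0,0,0,0,0,0.004,0,0,0,0,0,0,0.004,0,0,0,0])

```text
time_s: 9.4
eef_pos: [0.613, -0.0432, 0.1706]
eef_rot: [-0.001, 0.676, 0.737, 0.0]
wrist_force: [0.0, -0.3, -3.7]
opening: 0.624
grasp_force: 64.8
```

```bash
python3 -c "
from h import *
go(.613,-.042,.17,1.658)"
```

```text
shift [0.0012 0.0001 0.0006] turn [-0.0011 -0.0021 -0.0003]
t 9.4 pos [ 0.613  -0.0432  0.1706] yaw 1.6577 F [ 0.  -0.3 -3.7] T [ 0.04 -0.02 -0.07] open 0.624 g 64.76795196533203
```

Request:
carry_out(steps=[0,0,0.001,0,0,0,0,0,0,0.0015,0,0,0,0,0,0,0.0015,0,0,0,0,0,0,0.0015,0,0,0,0])

```text
time_s: 9.8
eef_pos: [0.6133, -0.0433, 0.1697]
eef_rot: [-0.001, 0.676, 0.737, 0.0]
wrist_force: [-1.3, 0.2, 0.5]
opening: 0.625
grasp_force: 65.1
```

```bash
python3 -c "
from h import *
go(.613,-.042,.17,1.658)"
```

```text
shift [ 0.0013 -0.0002 -0.0003] turn [-0.0004 -0.0018 -0.0002]
t 9.8 pos [ 0.6133 -0.0433  0.1697] yaw 1.6578 F [-1.3  0.2  0.5] T [0.07 0.29 0.04] open 0.625 g 65.12492179870605
```

Seated at the expected height (0.1697 ≈ 0.057 + 0.1127). Release and retreat.

Request:
carry_out(steps=[0,0,0,0,0,0,0.7,0,0,0,0,0,0,0.8,0,0,0,0,0,0,1,0,0,0,0,0,0,1,0,0,0,0,0,0,1,0,0,0,0,0,0,1,0,0,-0.01,0,0,0,1,0,0,-0.03,0,0,0,1,0,0,-0.07,0,0,0,1,0,0,-0.11,0,0,0,1,0,0,-0.13,0,0,0,1,0,0,-0.13,0,0,0,1])

```text
time_s: 11.0
eef_pos: [0.6151, -0.0439, 0.3048]
eef_rot: [0.003, 0.676, 0.737, 0.002]
wrist_force: [0.9, -0.2, -0.5]
opening: 1.0
grasp_force: 0.0
```

```bash
python3 -c "
from h import *
go(.478,-.001,.26,1.658)
s=ctrl.camera('scene')[:,:,::-1]
cv2.imwrite('pics/s5.png',cv2.resize(s[145:245,200:333],None,fx=6,fy=6,interpolation=cv2.INTER_CUBIC))"
```

```text
shift [ 0.0547 -0.1332  0.0437] turn [ 0.0075  0.0011 -0.0001]
t 11.0 pos [ 0.6151 -0.0439  0.3048] yaw 1.6579 F [ 0.9 -0.2 -0.5] T [ 0.01 -0.04 -0.02] open 1.0 g 0.0
```

View pics/s5.png

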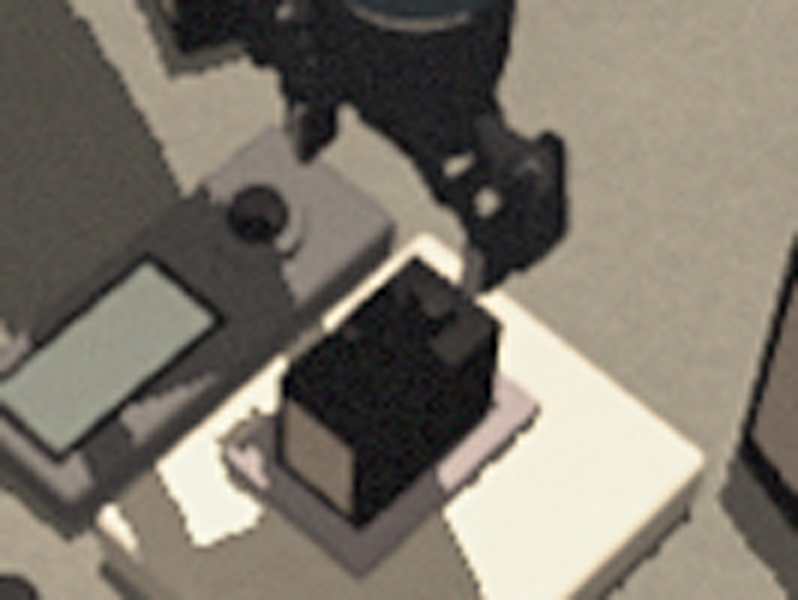

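The bottle stands upright inside the rim with an even margin (base corner (358,525)), released. The key is visible at (258,212). Next: close the gripper and go above the key.

Request:
carry_out(steps=[0.02,-0.045,0,0,0,0,0,0.037,-0.09,0,0,0,0,0,0.055,-0.133,0,0,0,0,0,0.055,-0.133,0,0,0,0,0,0.055,-0.133,0,0,0,0,0,0.055,-0.133,0.04,0,0,0,0,0.055,-0.133,0.08,0,0,0,0,0.055,-0.133,0.12,0,0,0,0,0.055,-0.133,0.15,0,0,0,0,0.055,-0.133,0.16,0,0,0,0,0.055,-0.133,0.16,0,0,0,0,0.055,-0.133,0.16,0,0,0,0])

```text
time_s: 12.25
eef_pos: [0.4772, -0.0004, 0.1405]
eef_rot: [-0.0, 0.676, 0.737, 0.001]
wrist_force: [0.1, 0.0, 0.5]
opening: 0.001
grasp_force: 0.0
```

```bash
python3 -c "
from h import *
go(.478,-.001,.13,1.658)
s=ctrl.camera('scene')[:,:,::-1]
cv2.imwrite('pics/s6.png',cv2.resize(s[125:205,190:296],None,fx=7,fy=7,interpolation=cv2.INTER_CUBIC))"
```

```text
shift [-0.0007  0.0007  0.0105] turn [ 0.0008 -0.0014 -0.0003]
t 12.25 pos [ 4.772e-01 -4.000e-04  1.405e-01] yaw 1.6577 F [0.1 0.  0.5] T [-0.01  0.01 -0.03] open 0.001 g 0.0
```

View pics/s6.png

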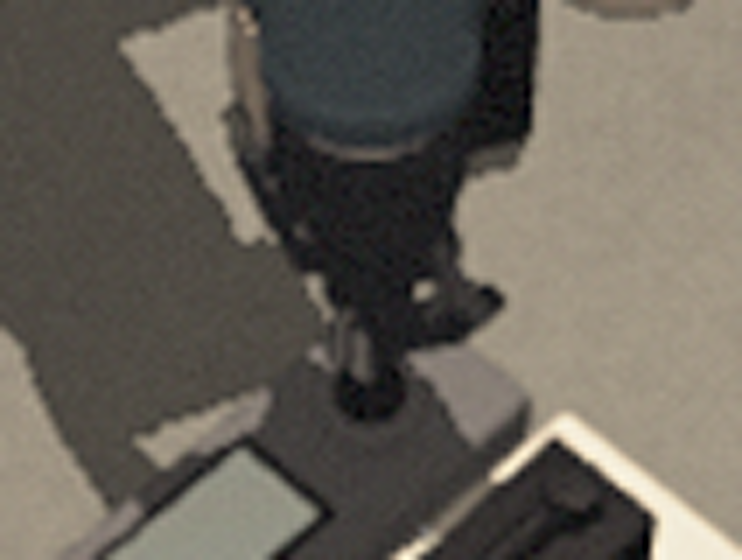

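The closed fingertips are right above the key (368,395). Descend by feel.

Request:
carry_out(steps=[0,0,0.004,0,0,0,0,0,0,0.008,0,0,0,0,0,0,0.012,0,0,0,0,0,0,0.015,0,0,0,0,0,0,0.015,0,0,0,0])

```text
time_s: 12.8
eef_pos: [0.4765, -0.0001, 0.1249]
eef_rot: [-0.0, 0.676, 0.737, 0.001]
wrist_force: [2.4, 0.3, 4.4]
opening: 0.002
grasp_force: 1.8
```

Request:
carry_out(steps=[0,0,0.001,0,0,0,0,0,0,0.002,0,0,0,0,0,0,0.002,0,0,0,0])

```text
time_s: 13.1
eef_pos: [0.4766, -0.0, 0.1243]
eef_rot: [-0.0, 0.676, 0.737, 0.001]
wrist_force: [-3.4, 1.2, 19.1]
opening: 0.001
grasp_force: 9.5
```

Request:
carry_out(steps=[0,0,0.001,0,0,0,0,0,0,0.002,0,0,0,0,0,0,0.002,0,0,0,0])

```text
time_s: 13.4
eef_pos: [0.4768, -0.0001, 0.124]
eef_rot: [-0.0, 0.675, 0.737, 0.0]
wrist_force: [-12.4, 2.1, 37.9]
opening: -0.003
grasp_force: 18.8
```

Hard stop reached; I'll back off and feel where the key's spring begins, to confirm it was the key travelling.

Request:
carry_out(steps=[0,0,-0.004,0,0,0,0,0,0,-0.006,0,0,0,0,0,0,-0.006,0,0,0,0,0,0,-0.006,0,0,0,0])

```text
time_s: 13.8
eef_pos: [0.4761, -0.0, 0.1266]
eef_rot: [-0.001, 0.676, 0.737, 0.001]
wrist_force: [1.3, -0.7, 2.7]
opening: -0.002
grasp_force: 1.5
```

```bash
python3 -c "
from h import *
for i in range(4): go(.478,-.001,.13,1.658);ctrl.camera('scene')" | grep pos
```

```text
t 13.8 pos [ 0.4761 -0.      0.1266] yaw 1.6577 F [ 1.3 -0.7  2.7] T [-0.09 -0.34  0.01] open -0.002 g 1.453080565752316
t 13.85 pos [0.476  0.     0.1265] yaw 1.6577 F [ 2.7 -0.2  2.6] T [-0.07 -0.34 -0.03] open 0.0 g 1.477647430037905
t 13.9 pos [0.476  0.     0.1264] yaw 1.6577 F [ 1.2 -1.   2.4] T [-0.03 -0.36  0.03] open -0.0 g 1.490253941847186
t 13.95 pos [0.476  0.     0.1264] yaw 1.6578 F [1.7 0.2 2.4] T [-0.03 -0.3  -0.07] open 0.002 g 1.4948968253520434
```

Request:
carry_out(steps=[0,0,-0.002,0,0,0,0,0,0,-0.002,0,0,0,0])

```text
time_s: 14.2
eef_pos: [0.4756, 0.0001, 0.1284]
eef_rot: [-0.001, 0.676, 0.737, 0.0]
wrist_force: [1.5, -0.2, 1.9]
opening: -0.001
grasp_force: 1.0
```

```bash
python3 -c "
from h import *
for i in range(4): go(.478,-.001,.13,1.658);ctrl.camera('scene')" | grep pos
```

```text
t 14.2 pos [4.756e-01 1.000e-04 1.284e-01] yaw 1.6578 F [ 1.5 -0.2  1.9] T [-0.11 -0.15 -0.01] open -0.001 g 1.0175338701083092
t 14.25 pos [4.756e-01 1.000e-04 1.284e-01] yaw 1.6578 F [0.6 0.2 2.9] T [-0.05 -0.14 -0.02] open -0.003 g 1.0302607704943512
t 14.3 pos [4.756e-01 1.000e-04 1.283e-01] yaw 1.6578 F [ 0.3 -0.9  1.7] T [-0.1  -0.12  0.07] open -0.001 g 1.0360306167603994
t 14.35 pos [4.756e-01 1.000e-04 1.283e-01] yaw 1.6579 F [ 0.6 -1.   1.9] T [-0.1  -0.15 -0.01] open 0.001 g 1.037761378211144
```

Request:
carry_out(steps=[0,0,-0.004,0,0,0,0,0,0,-0.006,0,0,0,0])

```text
time_s: 14.6
eef_pos: [0.4754, 0.0002, 0.1345]
eef_rot: [-0.001, 0.676, 0.737, 0.0]
wrist_force: [0.3, -0.1, -0.7]
opening: -0.002
grasp_force: 0.0
```

```bash
python3 -c "
from h import *
for i in range(4): go(.478,-.001,.13,1.658);ctrl.camera('scene')" | grep pos
```

```text
t 14.6 pos [4.754e-01 2.000e-04 1.345e-01] yaw 1.6579 F [ 0.3 -0.1 -0.7] T [-0.    0.01 -0.03] open -0.002 g 0.0
t 14.65 pos [4.757e-01 2.000e-04 1.348e-01] yaw 1.6578 F [0.6 1.1 0.9] T [ 0.    0.01 -0.01] open 0.003 g 0.0
t 14.7 pos [4.757e-01 1.000e-04 1.347e-01] yaw 1.6578 F [0.3 0.3 0.1] T [0.02 0.06 0.  ] open -0.002 g 0.0
t 14.75 pos [4.756e-01 2.000e-04 1.345e-01] yaw 1.6579 F [0.2 0.6 0.7] T [-0.02  0.01  0.04] open -0.002 g 0.0
```

The spring is felt over about 6 mm (≈4 N at 0.1245, fading above 0.128), so the key went fully down. Retract clear, check and hand in.

Request:
carry_out(steps=[0,0,-0.04,0,0,0,0,0,0,-0.08,0,0,0,0,0,0,-0.12,0,0,0,0,0.04,-0.03,-0.16,0,0,0,0,0.05,-0.07,-0.16,0,0,0,0,0.05,-0.1,-0.16,0,0,0,0,0.05,-0.1,-0.16,0,0,0,0,0.05,-0.1,-0.16,0,0,0,0])

```text
time_s: 15.6
eef_pos: [0.372, 0.0409, 0.295]
eef_rot: [-0.0, 0.676, 0.737, 0.001]
wrist_force: [0.0, -0.4, 0.5]
opening: 0.002
grasp_force: 0.0
```

```bash
python3 -c "
from h import *
s=ctrl.camera('scene')[:,:,::-1]
cv2.imwrite('pics/s7.png',cv2.resize(s[120:270,170:370],None,fx=4,fy=4,interpolation=cv2.INTER_CUBIC))"
```

```text
(no output)
```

View pics/s7.png

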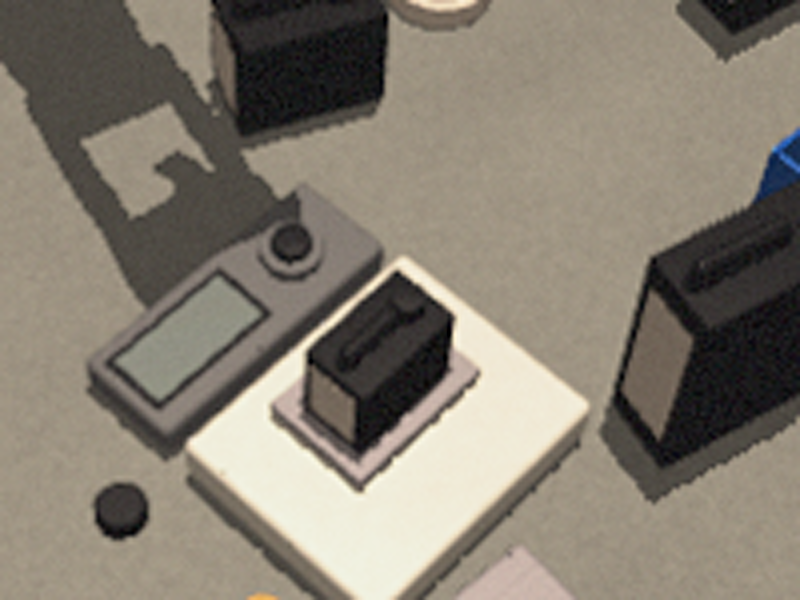

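The bottle (380,370) sits flat inside the pan rim, the key (290,240) has sprung back, and everything else in view is where it was.

```bash
python3 -c "
from bench import ctrl
print(ctrl.hand_in())"
```

```text
the job is handed in; nothing more can be done
None
```

The job is handed in: the small black bottle is seated flat in the pan and released, and the record key was then pressed fully down, with a brief 38 N against its stop (limit 40 N).

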